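# Make up two roller stacks on their spindle stands

### The arm

A 6-joint arm with a two-finger parallel gripper is mounted at the origin on a cart in front of the work surface, level with it; the furniture and walls round the work are solid. World frame = base frame: x ahead of the robot, y to its left, z up, the work surface at z = 0. Lengths are in m, angles in degrees, forces in N, time in s.
With the tool pointing down it reaches from about 0.4 to 0.825 m from the base axis. Payload 7 kg.
Tool frame: the origin (TCP) lies on the centre line of the jaws, within the pads' length; the fingertips stand 22 mm ahead of it and the grasp point (between the pads) lies 3 mm ahead of it; z points along the fingers, y is the line along which they close (so a half turn about z gives the same grasp; the last joint's range is limited). The gripper opens to 88 mm and grips with 3 to 60 N. Pads are 19 mm wide; open, the fingers measure 130 mm over their backs; the gripper's body (78 mm by 193 mm) begins 47 mm behind the grasp point.
Start: joints at [-46.69, 20.546, 0.682, 0, -70.136, -16.507], TCP at [0.304, -0.602, 0.249] pointing down, gripper open.
Joint ranges: [-176.03, 176.03], [-82.01, 121.73], [-58.28, 71.71], [-173.87, 95.51], [-174.79, -0.11], [-173.66, 173.66]. Speed limits (degrees/s): [136.94, 136.94, 172.46, 180, 180, 180].

### API

Orientations are given as [roll, pitch, yaw] about the fixed x, y, z axes, in that order (R = Rz(yaw) Ry(pitch) Rx(roll)).
In Python, from plant import get_state, cams, r gives the robot as it stands.
- The arm moves only by the tool apply_moves, never from a script. Its argument "targets" is a list of rows, each an object with "dp": the shift along the world's x, y, z in m, a list of three; "yaw": the turn about the world's z in degrees. In form: [{"dp": [x, y, z], "yaw": yaw}, ...]. A call has 1 to 20 rows; each row is the pose to reach, as a shift and turn from the pose commanded when the call began; what a row does not reach only later rows make up. A row lasts 1/12 s, in which the tool goes at most 41.7 mm and 7.16 degrees, less where a joint would pass 70% of its speed; a pose out of reach is approached as far as the arm can. A call with a gripper value outside its range is refused whole. "grip" is the gripper command: -1 is fully open, 1 is shut, values between are in proportion, set as the call begins (left out, the last holds). The fingers move at their own pace and stop on an object; "squeeze" is the grip in N (left out, the last holds). Time passes only in rows, so rows that repeat a pose let the fingers close. It gives the time, the measured TCP pose, the force, the opening and the grip force at its end, in the units of the state.
- get_state(): the state, without advancing time (a new reading comes with each control period).
- cams.capture(name): name is "scene" or "side" or "wrist"; returns a dict with "image" (400x640x3 uint8, red, green, blue), "range_z" (400x640 float32, m along the optical axis (not along the pixel's ray), 0 where there is no reading), "fx", "fy", "cx", "cy" (pixels), "k1" (the pictures are not rectified: a ray, as slopes to the right and down, at radius r is drawn at 1 + k1 r^2 times it, then the intrinsics apply), "R" (3x3) and "t" (3): a world point X has camera coordinates R X + t; the wrist camera has in their place "T_tool_cam" (4x4, takes a point from camera to tool coordinates, whose origin is the TCP and whose axes are the flange's). Camera axes: x right, y down, z forward; pixel columns grow to the right and rows downward; lengths in m; the calibration is good to about 2 mm. A picture is of the moment at which its call begins: read the wrist's pose just before it.
- r.close_job(): hands the job in; it is judged then, once.
The state is a dict: "time_s": time; "joints": joint angles; "qd": joint speeds; "joint_torque": joint torques, N m; "tcp_pos": TCP position; "eef_rot": TCP orientation; "contact_force": force on the tool from outside, world axes, zero at the start; "moment": the same for the moment, N m; "gripper_width": finger opening in m; "gripper_force": force on a finger pad.
Only numpy, scipy, OpenCV 4.12 (cv2) and the standard library are available. Lean on these libraries where they do the work, as an engineer would, in place of code of your own. Each camera call takes 0.05 s, during which the arm holds its last target. There are 200 camera calls.

### The job

Make up the two roller stacks on the spindle stands: on each stand thread one black rubber roller down onto the base, then the collar of the stand's own colour (blue on blue, yellow on yellow) on top of the roller, each seated flat. Leave the red reject collar and the black square end caps where they lie.

Things in the scene. Friction and masses are not known exactly. Their poses are not given: they have to be found in the camera images.
- roller_a_mid (a point): loose black rubber roller with a grey hub and a hole right through: outer diameter 54, height 24, hole diameter 22; it lies flat on the right-hand cart, hole upright. This point is its centre, on the hole's axis, 12 above its underside; z along the hole. The two rollers are alike and either may go on either stand (sizes in mm)
- roller_b_mid (a point): loose black rubber roller with a grey hub and a hole right through: outer diameter 54, height 24, hole diameter 22; it lies flat on the right-hand cart, hole upright. This point is its centre, on the hole's axis, 12 above its underside; z along the hole. The two rollers are alike and either may go on either stand (sizes in mm)
- collar_blue_mid (a point): loose blue painted shaft collar (ring): outer diameter 38, height 22, hole diameter 22, a dot-like set screw in its side; it lies flat on the right-hand cart, hole upright. This point is its centre, on the hole's axis, 11 above its underside; z along the hole (sizes in mm)
- collar_yellow_mid (a point): loose yellow painted shaft collar (ring): outer diameter 38, height 22, hole diameter 22, a dot-like set screw in its side; it lies flat on the right-hand cart, hole upright. This point is its centre, on the hole's axis, 11 above its underside; z along the hole (sizes in mm)
- collar_red_mid (a point): loose red painted shaft collar (ring): outer diameter 38, height 22, hole diameter 22, a dot-like set screw in its side; it lies flat on the right-hand cart, hole upright. This point is its centre, on the hole's axis, 11 above its underside; z along the hole. A reject: not used (sizes in mm)
- cap_a_mid (a point): loose black square tube end cap, 30x30x19, no hole; a bystander on the right-hand cart. This point is its centre, 9.5 above its underside (sizes in mm)
- cap_b_mid (a point): loose black square tube end cap, 30x30x19, no hole; a bystander on the right-hand cart. This point is its centre, 9.5 above its underside (sizes in mm)
- stand_blue: blue stand on the left-hand cart, fixed: a round blue base of diameter 80 and height 12 with an upright steel spindle of diameter 12 in its middle, whose blunt conical tip is 64 above the cart top. Origin: centre of the base's underside, on the spindle's axis and on the cart top; z up along the spindle. With a roller on it and a collar on the roller, the stack's top is 58 above the cart top (sizes in mm)
- stand_yellow: yellow stand on the left-hand cart, fixed: a round yellow base of diameter 80 and height 12 with an upright steel spindle of diameter 12 in its middle, whose blunt conical tip is 64 above the cart top. Origin: centre of the base's underside, on the spindle's axis and on the cart top; z up along the spindle. With a roller on it and a collar on the roller, the stack's top is 58 above the cart top (sizes in mm)

How it is judged:
By the outcome, as a careful person would: the job done as asked, in the order asked, and still so for the second after the job is handed in, with the robot touching nothing.
It also fails if it takes over 104 s, if anything falls off the work surface, if the arm or the gripper's body presses on something with over 40 N, if the wrist force passes 120 N, or if a joint passes its speed limit or range.

## Working session

There is one attempt and no reset: what is moved stays moved. The work goes in short steps, Python scripts to look and compute and a tool call to move; the robot and the scene stay as the last step left them, time stands still between calls to the robot, and variables do not carry over. Pictures are saved under pics/ and viewed, at most 14 in all, crops included, and the job is handed in when it is done.

Besides the shell and the picture viewer there is one more tool, called after "Emit:" in YAML: its name, and indented under it one key for each argument. apply_moves: Moves the arm, as the interface text tells. Its arguments: {"type":"object","properties":{"targets":{"type":"array","items":{"type":"object","properties":{"dp":{"type":"array","items":{"type":"number"}},"yaw":{"type":"number"}}}},"grip":{"type":"number"},"squeeze":{"type":"number"}},"required":["targets"]}

```bash
mkdir -p pics; ls; python3 - <<'E'
from plant import get_state,cams,r
import cv2,numpy as np
s=get_state();print(s['time_s'],s['tcp_pos'],s['eef_rot'],s['gripper_width'])
for n in('scene','side'):
    c=cams.capture(n);cv2.imwrite(f'pics/{n}0.png',c['image'][:,:,::-1]);np.savez(f'{n}0.npz',**c)
    print(n,c['R'],c['t'],c['fx'],c['k1'], (c['range_z']>0).mean())
E
```

```text
pics
0.0 [ 0.30413307 -0.60207997  0.24761175] [ 1.79903711e+02 -9.18208143e-03 -1.53206121e+02] 0.08771595695307778
scene [[ 0.90752681 -0.41998688 -0.00247168]
 [-0.24998451 -0.53543018 -0.80673556]
 [ 0.33749494  0.73275203 -0.59090746]] [-0.50442067  0.17528141  1.01809095] 412.0632487739785 -0.09331060735106671 0.97601171875
side [[ 0.99341358 -0.11392833  0.01223913]
 [-0.02576108 -0.32614375 -0.94496911]
 [ 0.11165047  0.93842985 -0.32693055]] [-0.54041228  0.0561695   1.00410724] 368.45644879506614 0.008430192436854542 0.85709375
```

View pics/scene0.png

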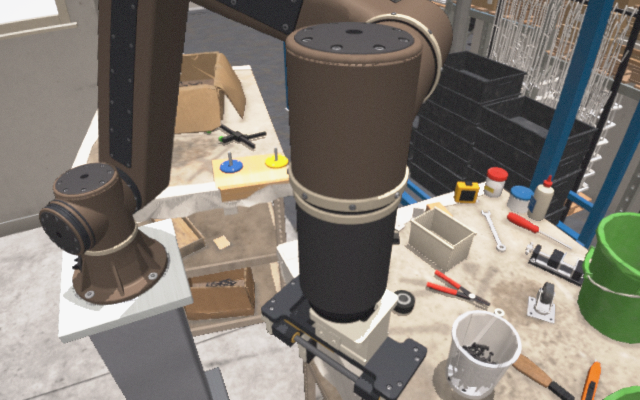

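View pics/side0.png

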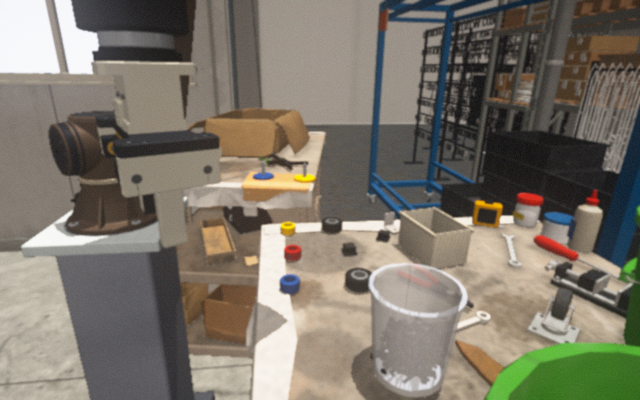

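The scene view shows the stands at (231,168) and (277,161). The side view shows yellow at (288,228), red (293,252), blue (290,283), rollers (332,225) and (358,279), and caps (348,248) and (383,236).

```bash
cat > h.py <<'E'
import numpy as np,cv2
from scipy.spatial.transform import Rotation as Ro
def ray(c,u,v):
    K=np.array([[c['fx'],0,c['cx']],[0,c['fy'],c['cy']],[0,0,1.]])
    p=cv2.undistortPoints(np.array([[[u,v]]],float),K,np.array([float(c['k1']),0,0,0]))[0,0]
    return np.array([p[0],p[1],1.])
def pose(c):
    if 'T_w' in c: T=c['T_w']; return T[:3,:3],T[:3,3]
    return c['R'].T,-c['R'].T@c['t']
def onplane(c,u,v,z):
    R,o=pose(c);d=R@ray(c,u,v);return o+d*(z-o[2])/d[2]
def byrange(c,u,v):
    R,o=pose(c);return o+R@ray(c,u,v)*c['range_z'][int(round(v)),int(round(u))]
def wrist(name):
    from plant import get_state,cams
    s=get_state();c=dict(cams.capture('wrist'))
    T=np.eye(4);T[:3,:3]=Ro.from_euler('xyz',s['eef_rot'],degrees=True).as_matrix();T[:3,3]=s['tcp_pos']
    c['T_w']=T@c['T_tool_cam'];cv2.imwrite(f'pics/{name}.png',c['image'][:,:,::-1]);np.savez(name+'.npz',**c)
    return c
def load(n): return dict(np.load(n+'.npz'))
E
python3 - <<'E'
from h import *
np.set_printoptions(precision=3,suppress=True)
c=load('side0')
for n,u,v,z in [('Y',288,225,.022),('R',293,248,.022),('B',290,279,.022),('ra',332,221,.024),('rb',358,274,.024),('ca',348,245,.019),('cb',383,234,.019),('sb',263,177,.012),('sy',305,179,.012),('table',320,255,0),('cart',253,190,0)]:
    print(n,onplane(c,u,v,z),byrange(c,u,v))
c=load('scene0')
for n,u,v in[('sb',231,169),('sy',277,163)]: print(n,onplane(c,u,v,.012),byrange(c,u,v))
E
```

```text
Y [ 0.457 -0.15   0.022] [ 0.458 -0.127  0.012]
R [ 0.462 -0.273  0.022] [ 0.463 -0.256  0.013]
B [ 0.45  -0.396  0.022] [ 0.451 -0.38   0.012]
ra [ 0.568 -0.139  0.024] [ 0.571 -0.121  0.017]
rb [ 0.578 -0.394  0.024] [ 0.581 -0.381  0.016]
ca [ 0.584 -0.264  0.019] [ 0.585 -0.263  0.018]
cb [ 0.678 -0.215  0.019] [ 0.681 -0.206  0.015]
sb [0.386 0.314 0.012] [0.386 0.313 0.012]
sy [0.535 0.277 0.012] [0.535 0.275 0.013]
table [ 0.522 -0.269  0.   ] [ 0.523 -0.261 -0.004]
cart [0.354 0.202 0.   ] [ 0.353  0.231 -0.009]
sb [0.378 0.328 0.012] [0.377 0.322 0.015]
sy [0.532 0.298 0.012] [0.531 0.296 0.014]
```

Emit:
apply_moves:
  targets:
    - {"dp": [0.0, 0.0, 0.03], "yaw": -3}
    - {"dp": [0.03, 0.03, 0.06], "yaw": -8}
    - {"dp": [0.05, 0.06, 0.07], "yaw": -14}
    - {"dp": [0.07, 0.1, 0.07], "yaw": -20}
    - {"dp": [0.09, 0.135, 0.07], "yaw": -27}
    - {"dp": [0.11, 0.17, 0.07], "yaw": -27}
    - {"dp": [0.13, 0.205, 0.07], "yaw": -27}
    - {"dp": [0.15, 0.24, 0.07], "yaw": -27}
    - {"dp": [0.17, 0.27, 0.07], "yaw": -27}
    - {"dp": [0.19, 0.3, 0.07], "yaw": -27}
    - {"dp": [0.2, 0.31, 0.07], "yaw": -27}
    - {"dp": [0.2, 0.31, 0.07], "yaw": -27}
    - {"dp": [0.2, 0.31, 0.07], "yaw": -27}

```text
time_s: 1.18
tcp_pos: [0.5047, -0.2917, 0.3181]
eef_rot: [180.0, -0.1, 179.9]
contact_force: [0.2, -0.1, 0.0]
gripper_width: 0.0877
gripper_force: 0.0
```

```bash
python3 - <<'E'
from h import *
np.set_printoptions(precision=3,suppress=True)
c=wrist('w1');print(c['T_tool_cam'],c['T_w'],c['fx'],c['k1'])
E
```

```text
[[-0.    -0.961 -0.275  0.075]
 [ 1.     0.    -0.001 -0.   ]
 [ 0.001 -0.275  0.961 -0.136]
 [ 0.     0.     0.     1.   ]] [[ 0.002  0.962  0.274  0.43 ]
 [ 1.    -0.001 -0.001 -0.292]
 [-0.001  0.274 -0.962  0.454]
 [ 0.     0.     0.     1.   ]] 304.85351284381653 -0.035841623613468925
```

View pics/w1.png

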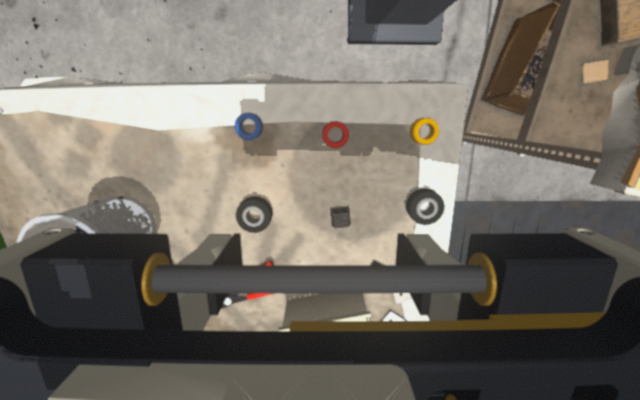

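The wrist view shows blue at (248,126), red (335,134), yellow (425,131), and rollers (254,213) and (425,206). The nearest cap is at (340,216).

```bash
python3 - <<'E'
from h import *
np.set_printoptions(precision=4,suppress=True)
c=load('w1');im=c['image'][:,:,::-1]
t=[cv2.resize(im[v-25:v+25,u-25:u+25],(390,290),interpolation=cv2.INTER_CUBIC) if 0 else cv2.resize(im[v-25:v+25,u-25:u+25],(300,300),interpolation=cv2.INTER_CUBIC) for u,v in[(248,126),(425,131),(254,213),(425,206)]]
for a in t:
    for k in range(0,300,60): cv2.line(a,(k,0),(k,6),(0,255,0),1);cv2.line(a,(0,k),(6,k),(0,255,0),1)
cv2.imwrite('pics/w1c.png',np.vstack([np.hstack(t[:2]),np.hstack(t[2:])]))
for n,u,v,z in[('B',248,126,.022),('R',335,134,.022),('Y',425,131,.022),('rb',254,213,.024),('ra',425,206,.024)]: print(n,onplane(c,u,v,z))
E
```

```text
B [ 0.4472 -0.39    0.022 ]
R [ 0.4585 -0.2694  0.022 ]
Y [ 0.4542 -0.1439  0.022 ]
rb [ 0.5734 -0.3886  0.024 ]
ra [ 0.5629 -0.1346  0.024 ]
```

View pics/w1c.png

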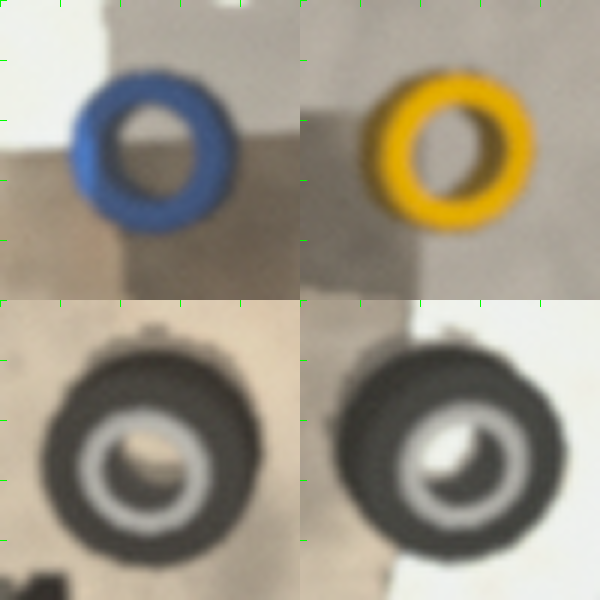

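Emit:
apply_moves:
  targets:
    - {"dp": [0.01, 0.025, -0.005]}
    - {"dp": [0.023, 0.06, -0.02]}
    - {"dp": [0.036, 0.095, -0.04]}
    - {"dp": [0.05, 0.13, -0.06]}
    - {"dp": [0.059, 0.152, -0.09]}
    - {"dp": [0.062, 0.16, -0.125]}
    - {"dp": [0.062, 0.16, -0.16]}
    - {"dp": [0.062, 0.16, -0.195]}
    - {"dp": [0.062, 0.16, -0.225]}
    - {"dp": [0.062, 0.16, -0.25]}
    - {"dp": [0.062, 0.16, -0.27]}
    - {"dp": [0.062, 0.16, -0.285]}
    - {"dp": [0.062, 0.16, -0.292]}
    - {"dp": [0.062, 0.16, -0.292]}
  grip: -1

```text
$.targets[0]: bad value
```

Emit:
apply_moves:
  targets:
    - {"dp": [0, 0, 0]}
    - {"dp": [0, 0, 0]}
    - {"dp": [0, 0, 0]}
    - {"dp": [0, 0, 0]}
    - {"dp": [0, 0, 0]}
    - {"dp": [0, 0, 0]}
  grip: 1
  squeeze: 20

```text
$.targets[0]: bad value
```

Yaw is required in each row.

Emit:
apply_moves:
  targets:
    - {"dp": [0.01, 0.025, -0.005], "yaw": 0}
    - {"dp": [0.023, 0.06, -0.02], "yaw": 0}
    - {"dp": [0.036, 0.095, -0.04], "yaw": 0}
    - {"dp": [0.05, 0.13, -0.06], "yaw": 0}
    - {"dp": [0.059, 0.152, -0.09], "yaw": 0}
    - {"dp": [0.062, 0.16, -0.125], "yaw": 0}
    - {"dp": [0.062, 0.16, -0.16], "yaw": 0}
    - {"dp": [0.062, 0.16, -0.195], "yaw": 0}
    - {"dp": [0.062, 0.16, -0.225], "yaw": 0}
    - {"dp": [0.062, 0.16, -0.25], "yaw": 0}
    - {"dp": [0.062, 0.16, -0.27], "yaw": 0}
    - {"dp": [0.062, 0.16, -0.285], "yaw": 0}
    - {"dp": [0.062, 0.16, -0.292], "yaw": 0}
    - {"dp": [0.062, 0.16, -0.292], "yaw": 0}
  grip: -1

```text
time_s: 2.4
tcp_pos: [0.5649, -0.1337, 0.0249]
eef_rot: [-180.0, -0.2, 179.7]
contact_force: [0.3, -0.1, 0.5]
gripper_width: 0.0875
gripper_force: 0.0
```

Emit:
apply_moves:
  targets:
    - {"dp": [0, 0, 0], "yaw": 0}
    - {"dp": [0, 0, 0], "yaw": 0}
    - {"dp": [0, 0, 0], "yaw": 0}
    - {"dp": [0, 0, 0], "yaw": 0}
    - {"dp": [0, 0, 0], "yaw": 0}
    - {"dp": [0, 0, 0], "yaw": 0}
  grip: 1
  squeeze: 20

```text
time_s: 2.9
tcp_pos: [0.5666, -0.1324, 0.0271]
eef_rot: [180.0, 0.1, 179.8]
contact_force: [0.5, 0.9, 0.7]
gripper_width: 0.053
gripper_force: 0.5
```

Emit:
apply_moves:
  targets:
    - {"dp": [0, 0, 0], "yaw": 0}
    - {"dp": [0, 0, 0.01], "yaw": 0}
    - {"dp": [0, 0, 0.03], "yaw": 0}
    - {"dp": [0, 0.0, 0.06], "yaw": 0}
    - {"dp": [0, 0.01, 0.095], "yaw": 0}
    - {"dp": [0, 0.025, 0.13], "yaw": 0}
    - {"dp": [0, 0.045, 0.16], "yaw": 0}
    - {"dp": [-0.005, 0.07, 0.19], "yaw": 0}
    - {"dp": [-0.015, 0.1, 0.21], "yaw": 0}
    - {"dp": [-0.025, 0.135, 0.225], "yaw": 0}
    - {"dp": [-0.035, 0.17, 0.24], "yaw": 0}
    - {"dp": [-0.045, 0.205, 0.25], "yaw": 0}
    - {"dp": [-0.055, 0.24, 0.25], "yaw": 0}
    - {"dp": [-0.065, 0.275, 0.25], "yaw": 0}
    - {"dp": [-0.075, 0.305, 0.25], "yaw": 0}
    - {"dp": [-0.08, 0.325, 0.25], "yaw": 0}
    - {"dp": [-0.08, 0.33, 0.25], "yaw": 0}
    - {"dp": [-0.08, 0.33, 0.25], "yaw": 0}
    - {"dp": [-0.08, 0.33, 0.25], "yaw": 0}

```text
time_s: 4.48
tcp_pos: [0.4861, 0.1973, 0.2768]
eef_rot: [-180.0, -0.0, 179.8]
contact_force: [-0.0, 0.7, -1.4]
gripper_width: 0.0499
gripper_force: 20.0
```

```bash
python3 - <<'E'
from h import *
c=wrist('w2')
E
```

```text
(no output)
```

View pics/w2.png

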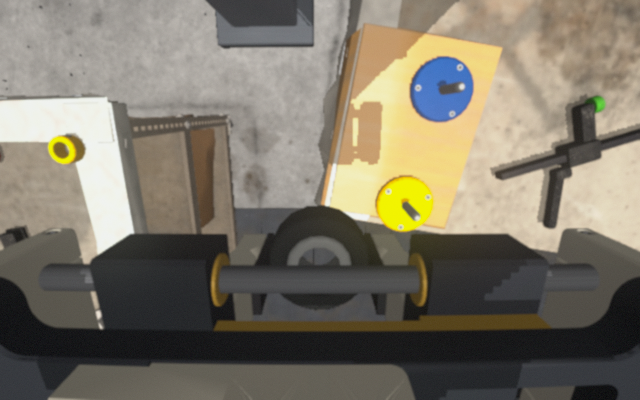

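The blue base is at (442,89) with its tip near (461,87). The yellow base is at (404,203) with its tip near (416,218). The roller is held between the jaws, its hub at about (319,262).

```bash
python3 - <<'E'
from h import *
np.set_printoptions(precision=4,suppress=True)
c=load('w2');print(c['T_w'][:3,3])
h=cv2.cvtColor(c['image'],cv2.COLOR_RGB2HSV)
for n,lo,hi,box in[('blue',105,125,(380,500,40,140)),('yel',25,33,(365,445,165,240))]:
    m=np.zeros(h.shape[:2],np.uint8);u0,u1,v0,v1=box
    m[v0:v1,u0:u1]=cv2.inRange(h,(lo,150,50),(hi,255,255))[v0:v1,u0:u1]
    k=max(cv2.findContours(m,0,2)[0],key=cv2.contourArea);hu=cv2.convexHull(k);e=cv2.fitEllipse(hu);print(n,e,onplane(c,*e[0],.010),byrange(c,e[0][0]-15,e[0][1]-10))
for u,v in[(461,87),(416,218)]: print(onplane(c,u,v,.062))
im=c['image'][:,:,::-1]
cv2.imwrite('pics/w2c.png',np.hstack([cv2.resize(im[40:140,390:490],(400,400),interpolation=2),cv2.resize(im[160:260,360:460],(400,400),interpolation=2)]))
print(onplane(c,319,262,.2768-.025+.024))
E
```

```text
[0.4111 0.1973 0.4128]
blue ((442.7326965332031, 87.05757141113281), (56.851253509521484, 59.84088134765625), 36.120819091796875) [0.3801 0.3527 0.01  ] [0.3685 0.3322 0.0116]
yel ((405.3082580566406, 203.93746948242188), (52.37061309814453, 57.0461311340332), 57.81231689453125) [0.5332 0.3165 0.01  ] [0.5182 0.2942 0.0122]
[0.3838 0.3529 0.062 ]
[0.5354 0.3156 0.062 ]
[0.4827 0.1971 0.2758]
```

View pics/w2c.png

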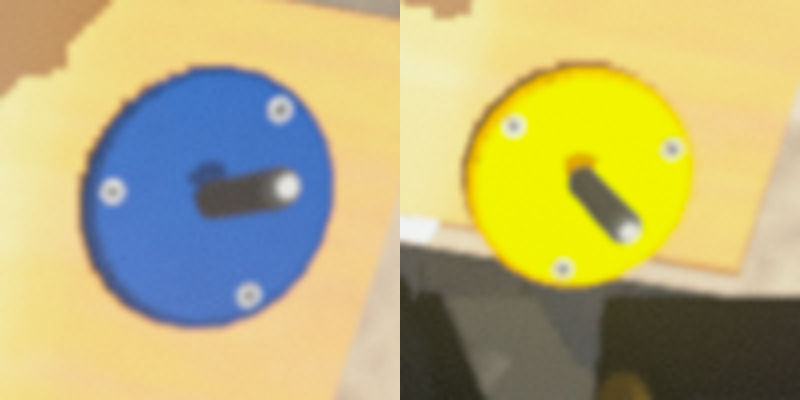

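```bash
python3 - <<'E'
from h import *
np.set_printoptions(precision=4,suppress=True)
c=load('w2')
for u,v in[(461.75,86.5),(417,217.5)]: print(onplane(c,u,v,.0635))
c=load('scene0');h=cv2.cvtColor(c['image'],cv2.COLOR_RGB2HSV)
for n,lo,hi,box in[('blue',105,125,(210,250,150,185)),('yel',25,33,(258,292,148,175))]:
    m=np.zeros(h.shape[:2],np.uint8);u0,u1,v0,v1=box
    m[v0:v1,u0:u1]=cv2.inRange(h,(lo,150,50),(hi,255,255))[v0:v1,u0:u1]
    k=max(cv2.findContours(m,0,2)[0],key=cv2.contourArea);e=cv2.fitEllipse(cv2.convexHull(k));print(n,e,onplane(c,*e[0],.010))
E
```

```text
[0.3834 0.353  0.0635]
[0.5343 0.3163 0.0635]
blue ((230.7421112060547, 166.003173828125), (10.292381286621094, 20.355539321899414), 83.0797119140625) [0.3827 0.3506 0.01  ]
yel ((276.08148193359375, 160.89341735839844), (11.4384126663208, 22.052627563476562), 86.64572143554688) [0.5346 0.3161 0.01  ]
```

Emit:
apply_moves:
  targets:
    - {"dp": [0.01, 0.02, -0.005], "yaw": 0}
    - {"dp": [0.022, 0.05, -0.02], "yaw": 0}
    - {"dp": [0.034, 0.08, -0.04], "yaw": 0}
    - {"dp": [0.044, 0.105, -0.06], "yaw": 0}
    - {"dp": [0.05, 0.116, -0.085], "yaw": 0}
    - {"dp": [0.05, 0.119, -0.11], "yaw": 0}
    - {"dp": [0.05, 0.119, -0.13], "yaw": 0}
    - {"dp": [0.05, 0.119, -0.145], "yaw": 0}
    - {"dp": [0.05, 0.119, -0.155], "yaw": 0}
    - {"dp": [0.05, 0.119, -0.155], "yaw": 0}
    - {"dp": [0.05, 0.119, -0.155], "yaw": 0}

```text
time_s: 5.45
tcp_pos: [0.5368, 0.3157, 0.1217]
eef_rot: [-180.0, -0.0, 179.7]
contact_force: [0.0, 0.4, -0.3]
gripper_width: 0.0497
gripper_force: 20.0
```

```bash
python3 - <<'E'
from h import *
c=wrist('w3')
im=c['image'][:,:,::-1]
cv2.imwrite('pics/w3c.png',cv2.resize(im[180:330,220:420],(800,600),interpolation=2))
from plant import get_state
print(get_state()['tcp_pos'],onplane(c,320,262,.1197))
E
```

```text
[0.53714211 0.31623194 0.12254943] [0.5339398  0.31600001 0.1197    ]
```

View pics/w3c.png

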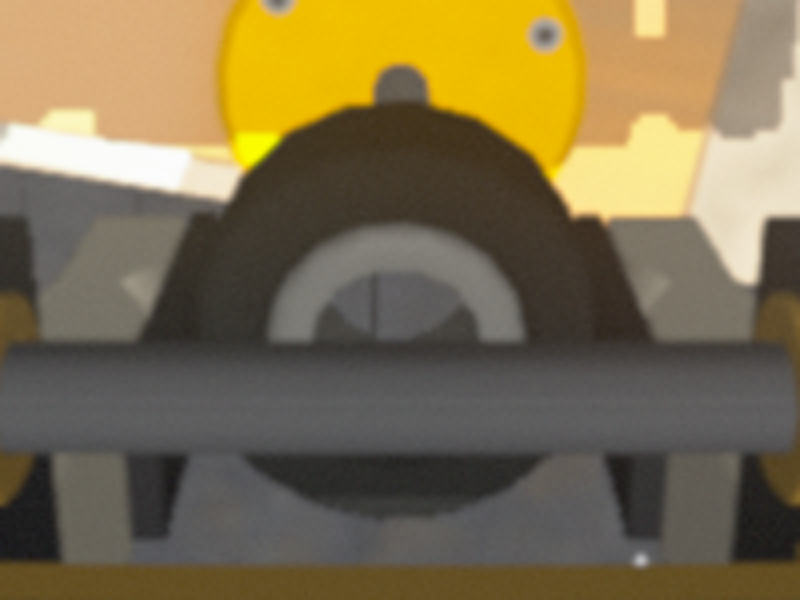

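The held hub is centred at about (319,266) full-frame, matching the TCP to within 1–2 mm. The spindle is at u≈320, so it is aligned; lowering.

Emit:
apply_moves:
  targets:
    - {"dp": [-0.002, 0, -0.008], "yaw": 0}
    - {"dp": [-0.002, 0, -0.02], "yaw": 0}
    - {"dp": [-0.002, 0, -0.033], "yaw": 0}
    - {"dp": [-0.002, 0, -0.046], "yaw": 0}
    - {"dp": [-0.002, 0, -0.058], "yaw": 0}
    - {"dp": [-0.002, 0, -0.068], "yaw": 0}
    - {"dp": [-0.002, 0, -0.076], "yaw": 0}
    - {"dp": [-0.002, 0, -0.08], "yaw": 0}
    - {"dp": [-0.002, 0, -0.08], "yaw": 0}
    - {"dp": [-0.002, 0, -0.08], "yaw": 0}

```text
time_s: 6.33
tcp_pos: [0.5345, 0.3166, 0.0416]
eef_rot: [-180.0, 0.0, 179.8]
contact_force: [0.1, 0.2, -0.8]
gripper_width: 0.05
gripper_force: 20.0
```

Emit:
apply_moves:
  targets:
    - {"dp": [0, 0, -0.001], "yaw": 0}
    - {"dp": [0, 0, -0.002], "yaw": 0}
    - {"dp": [0, 0, -0.002], "yaw": 0}

```text
time_s: 6.58
tcp_pos: [0.5345, 0.3167, 0.0399]
eef_rot: [180.0, 0.0, 179.8]
contact_force: [-0.1, -0.5, -1.6]
gripper_width: 0.0502
gripper_force: 20.0
```

Emit:
apply_moves:
  targets:
    - {"dp": [0, 0, 0], "yaw": 0}
    - {"dp": [0, 0, 0], "yaw": 0}
    - {"dp": [0, 0, 0], "yaw": 0}
    - {"dp": [0, 0, 0], "yaw": 0}
    - {"dp": [0, 0, 0], "yaw": 0}
    - {"dp": [0, 0, 0.01], "yaw": 0}
    - {"dp": [0, 0, 0.03], "yaw": 0}
    - {"dp": [0, 0, 0.06], "yaw": 0}
    - {"dp": [0, -0.005, 0.095], "yaw": 0}
    - {"dp": [-0.005, -0.025, 0.12], "yaw": 0}
    - {"dp": [-0.012, -0.055, 0.14], "yaw": 0}
    - {"dp": [-0.02, -0.09, 0.15], "yaw": 0}
    - {"dp": [-0.03, -0.125, 0.155], "yaw": 0}
    - {"dp": [-0.04, -0.16, 0.155], "yaw": 0}
    - {"dp": [-0.05, -0.2, 0.155], "yaw": 0}
    - {"dp": [-0.058, -0.24, 0.155], "yaw": 0}
    - {"dp": [-0.066, -0.28, 0.155], "yaw": 0}
    - {"dp": [-0.072, -0.32, 0.155], "yaw": 0}
    - {"dp": [-0.076, -0.36, 0.155], "yaw": 0}
    - {"dp": [-0.078, -0.4, 0.155], "yaw": 0}
  grip: -1

```text
time_s: 8.25
tcp_pos: [0.4554, -0.0852, 0.1959]
eef_rot: [180.0, 0.1, 179.8]
contact_force: [0.9, -0.3, 0.8]
gripper_width: 0.0875
gripper_force: 0.0
```

Emit:
apply_moves:
  targets:
    - {"dp": [-0.001, -0.025, -0.01], "yaw": 0}
    - {"dp": [-0.002, -0.045, -0.035], "yaw": 0}
    - {"dp": [-0.002, -0.056, -0.065], "yaw": 0}
    - {"dp": [-0.002, -0.058, -0.095], "yaw": 0}
    - {"dp": [-0.002, -0.058, -0.12], "yaw": 0}
    - {"dp": [-0.002, -0.058, -0.14], "yaw": 0}
    - {"dp": [-0.002, -0.058, -0.155], "yaw": 0}
    - {"dp": [-0.002, -0.058, -0.165], "yaw": 0}
    - {"dp": [-0.002, -0.058, -0.168], "yaw": 0}
    - {"dp": [-0.002, -0.058, -0.168], "yaw": 0}

```text
time_s: 9.08
tcp_pos: [0.4542, -0.1415, 0.0264]
eef_rot: [-180.0, -0.1, 179.8]
contact_force: [0.9, -0.6, 0.4]
gripper_width: 0.0879
gripper_force: 0.0
```

Emit:
apply_moves:
  targets:
    - {"dp": [0, 0, 0], "yaw": 0}
    - {"dp": [0, 0, 0], "yaw": 0}
    - {"dp": [0, 0, 0], "yaw": 0}
    - {"dp": [0, 0, 0], "yaw": 0}
    - {"dp": [0, 0, 0], "yaw": 0}
    - {"dp": [0, 0, 0], "yaw": 0}
    - {"dp": [0, 0, 0], "yaw": 0}
    - {"dp": [0, 0, 0], "yaw": 0}
    - {"dp": [0, 0, 0], "yaw": 0}
    - {"dp": [0, 0, 0], "yaw": 0}
  grip: 1
  squeeze: 20

```text
time_s: 9.92
tcp_pos: [0.4543, -0.1415, 0.0266]
eef_rot: [-180.0, -0.0, 179.8]
contact_force: [-1.3, 0.4, 1.5]
gripper_width: 0.0338
gripper_force: 20.0
```

Emit:
apply_moves:
  targets:
    - {"dp": [0, 0, 0.01], "yaw": 0}
    - {"dp": [0, 0, 0.03], "yaw": 0}
    - {"dp": [0, 0.005, 0.06], "yaw": 0}
    - {"dp": [0.002, 0.02, 0.09], "yaw": 0}
    - {"dp": [0.006, 0.045, 0.11], "yaw": 0}
    - {"dp": [0.012, 0.075, 0.125], "yaw": 0}
    - {"dp": [0.02, 0.11, 0.13], "yaw": 0}
    - {"dp": [0.026, 0.148, 0.13], "yaw": 0}
    - {"dp": [0.033, 0.186, 0.13], "yaw": 0}
    - {"dp": [0.04, 0.224, 0.13], "yaw": 0}
    - {"dp": [0.047, 0.262, 0.13], "yaw": 0}
    - {"dp": [0.053, 0.3, 0.13], "yaw": 0}
    - {"dp": [0.06, 0.338, 0.13], "yaw": 0}
    - {"dp": [0.066, 0.376, 0.13], "yaw": 0}
    - {"dp": [0.072, 0.41, 0.13], "yaw": 0}
    - {"dp": [0.077, 0.435, 0.13], "yaw": 0}
    - {"dp": [0.08, 0.452, 0.13], "yaw": 0}
    - {"dp": [0.08, 0.458, 0.13], "yaw": 0}
    - {"dp": [0.08, 0.458, 0.13], "yaw": 0}
    - {"dp": [0.08, 0.458, 0.13], "yaw": 0}

```text
time_s: 11.58
tcp_pos: [0.5339, 0.3157, 0.1561]
eef_rot: [-180.0, -0.1, 179.8]
contact_force: [0.3, -0.2, -0.6]
gripper_width: 0.0333
gripper_force: 20.0
```

```bash
python3 - <<'E'
from h import *
c=wrist('w4')
im=c['image'][:,:,::-1]
cv2.imwrite('pics/w4c.png',cv2.resize(im[180:330,220:420],(800,600),interpolation=2))
E
```

```text
(no output)
```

View pics/w4c.png

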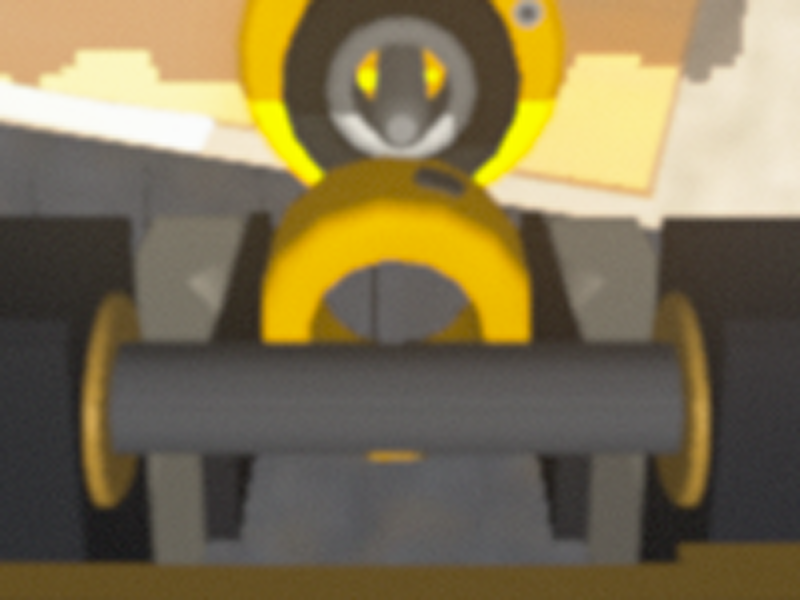

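The roller is seated on yellow. The collar is centred at about (319,263) and the spindle tip is directly ahead at u≈320, so I lower it.

Emit:
apply_moves:
  targets:
    - {"dp": [0.002, 0, -0.012], "yaw": 0}
    - {"dp": [0.002, 0, -0.03], "yaw": 0}
    - {"dp": [0.002, 0, -0.045], "yaw": 0}
    - {"dp": [0.002, 0, -0.058], "yaw": 0}
    - {"dp": [0.002, 0, -0.07], "yaw": 0}
    - {"dp": [0.002, 0, -0.08], "yaw": 0}
    - {"dp": [0.002, 0, -0.088], "yaw": 0}
    - {"dp": [0.002, 0, -0.092], "yaw": 0}
    - {"dp": [0.002, 0, -0.0925], "yaw": 0}
    - {"dp": [0.002, 0, -0.0925], "yaw": 0}

```text
time_s: 12.47
tcp_pos: [0.5365, 0.3166, 0.0641]
eef_rot: [-180.0, 0.0, 179.8]
contact_force: [0.6, 0.5, -0.8]
gripper_width: 0.0338
gripper_force: 20.0
```

Emit:
apply_moves:
  targets:
    - {"dp": [0, 0, -0.001], "yaw": 0}
    - {"dp": [0, 0, -0.001], "yaw": 0}

```text
time_s: 12.63
tcp_pos: [0.5366, 0.3169, 0.0636]
eef_rot: [180.0, 0.0, 179.8]
contact_force: [0.4, 0.2, -0.1]
gripper_width: 0.0339
gripper_force: 20.0
```

Emit:
apply_moves:
  targets:
    - {"dp": [0, 0, 0], "yaw": 0}
    - {"dp": [0, 0, 0], "yaw": 0}
    - {"dp": [0, 0, 0], "yaw": 0}
    - {"dp": [0, 0, 0], "yaw": 0}
    - {"dp": [0, 0, 0], "yaw": 0}
    - {"dp": [0, 0, 0.01], "yaw": 0}
    - {"dp": [0, 0, 0.03], "yaw": 0}
    - {"dp": [0, -0.005, 0.06], "yaw": 0}
    - {"dp": [0, -0.02, 0.09], "yaw": 0}
    - {"dp": [0, -0.045, 0.11], "yaw": 0}
    - {"dp": [0, -0.08, 0.12], "yaw": 0}
    - {"dp": [0.0, -0.12, 0.12], "yaw": 0}
    - {"dp": [0.005, -0.16, 0.12], "yaw": 0}
    - {"dp": [0.01, -0.2, 0.12], "yaw": 0}
    - {"dp": [0.015, -0.24, 0.12], "yaw": 0}
    - {"dp": [0.02, -0.28, 0.12], "yaw": 0}
    - {"dp": [0.025, -0.32, 0.12], "yaw": 0}
    - {"dp": [0.03, -0.36, 0.12], "yaw": 0}
    - {"dp": [0.035, -0.4, 0.12], "yaw": 0}
    - {"dp": [0.04, -0.44, 0.12], "yaw": 0}
  grip: -1

```text
time_s: 14.3
tcp_pos: [0.5763, -0.1255, 0.1842]
eef_rot: [180.0, 0.1, 179.8]
contact_force: [0.7, 0.1, 0.1]
gripper_width: 0.0875
gripper_force: 0.0
```

Emit:
apply_moves:
  targets:
    - {"dp": [0.0, -0.04, 0], "yaw": 0}
    - {"dp": [0.0, -0.08, 0], "yaw": 0}
    - {"dp": [0.001, -0.12, 0], "yaw": 0}
    - {"dp": [0.001, -0.16, 0], "yaw": 0}
    - {"dp": [0.001, -0.2, -0.005], "yaw": 0}
    - {"dp": [0.001, -0.235, -0.015], "yaw": 0}
    - {"dp": [0.001, -0.258, -0.03], "yaw": 0}
    - {"dp": [0.001, -0.266, -0.055], "yaw": 0}
    - {"dp": [0.001, -0.266, -0.08], "yaw": 0}
    - {"dp": [0.001, -0.266, -0.105], "yaw": 0}
    - {"dp": [0.001, -0.266, -0.125], "yaw": 0}
    - {"dp": [0.001, -0.266, -0.14], "yaw": 0}
    - {"dp": [0.001, -0.266, -0.152], "yaw": 0}
    - {"dp": [0.001, -0.266, -0.156], "yaw": 0}
    - {"dp": [0.001, -0.266, -0.1565], "yaw": 0}
    - {"dp": [0.001, -0.266, -0.1565], "yaw": 0}

```text
time_s: 15.63
tcp_pos: [0.5778, -0.3897, 0.0274]
eef_rot: [-180.0, 0.0, 179.8]
contact_force: [0.4, 0.0, 0.1]
gripper_width: 0.0875
gripper_force: 0.0
```

Emit:
apply_moves:
  targets:
    - {"dp": [0, 0, 0], "yaw": 0}
    - {"dp": [0, 0, 0], "yaw": 0}
    - {"dp": [0, 0, 0], "yaw": 0}
    - {"dp": [0, 0, 0], "yaw": 0}
    - {"dp": [0, 0, 0], "yaw": 0}
    - {"dp": [0, 0, 0], "yaw": 0}
    - {"dp": [0, 0, 0], "yaw": 0}
    - {"dp": [0, 0, 0], "yaw": 0}
  grip: 1
  squeeze: 20

```text
time_s: 16.3
tcp_pos: [0.5774, -0.3895, 0.0268]
eef_rot: [-180.0, 0.0, 179.8]
contact_force: [-1.5, 0.7, 2.2]
gripper_width: 0.0501
gripper_force: 20.0
```

Emit:
apply_moves:
  targets:
    - {"dp": [0, 0, 0.01], "yaw": 0}
    - {"dp": [0, 0, 0.03], "yaw": 0}
    - {"dp": [0, 0.005, 0.06], "yaw": 0}
    - {"dp": [-0.004, 0.02, 0.09], "yaw": 0}
    - {"dp": [-0.01, 0.045, 0.11], "yaw": 0}
    - {"dp": [-0.02, 0.078, 0.125], "yaw": 0}
    - {"dp": [-0.03, 0.115, 0.13], "yaw": 0}
    - {"dp": [-0.04, 0.153, 0.13], "yaw": 0}
    - {"dp": [-0.05, 0.191, 0.13], "yaw": 0}
    - {"dp": [-0.06, 0.229, 0.13], "yaw": 0}
    - {"dp": [-0.07, 0.267, 0.13], "yaw": 0}
    - {"dp": [-0.08, 0.305, 0.13], "yaw": 0}
    - {"dp": [-0.09, 0.343, 0.13], "yaw": 0}
    - {"dp": [-0.1, 0.381, 0.13], "yaw": 0}
    - {"dp": [-0.11, 0.419, 0.13], "yaw": 0}
    - {"dp": [-0.12, 0.457, 0.13], "yaw": 0}
    - {"dp": [-0.13, 0.495, 0.13], "yaw": 0}
    - {"dp": [-0.14, 0.533, 0.13], "yaw": 0}
    - {"dp": [-0.15, 0.57, 0.13], "yaw": 0}
    - {"dp": [-0.16, 0.607, 0.13], "yaw": 0}

```text
time_s: 17.97
tcp_pos: [0.4164, 0.2194, 0.1575]
eef_rot: [179.9, 0.0, 179.8]
contact_force: [1.6, 0.7, -0.7]
gripper_width: 0.0503
gripper_force: 20.0
```

Emit:
apply_moves:
  targets:
    - {"dp": [-0.01, 0.036, 0], "yaw": 0}
    - {"dp": [-0.018, 0.07, 0], "yaw": 0}
    - {"dp": [-0.026, 0.1, 0], "yaw": 0}
    - {"dp": [-0.033, 0.122, 0], "yaw": 0}
    - {"dp": [-0.035, 0.133, 0], "yaw": 0}
    - {"dp": [-0.035, 0.136, 0], "yaw": 0}
    - {"dp": [-0.035, 0.136, 0], "yaw": 0}
    - {"dp": [-0.035, 0.136, 0], "yaw": 0}

```text
time_s: 18.63
tcp_pos: [0.3824, 0.3527, 0.1566]
eef_rot: [-180.0, -0.0, 179.8]
contact_force: [0.9, 0.9, -0.6]
gripper_width: 0.0499
gripper_force: 20.0
```

```bash
python3 - <<'E'
from h import *
c=wrist('w5')
im=c['image'][:,:,::-1]
cv2.imwrite('pics/w5c.png',cv2.resize(im[180:330,220:420],(800,600),interpolation=2))
E
```

```text
(no output)
```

View pics/w5c.png

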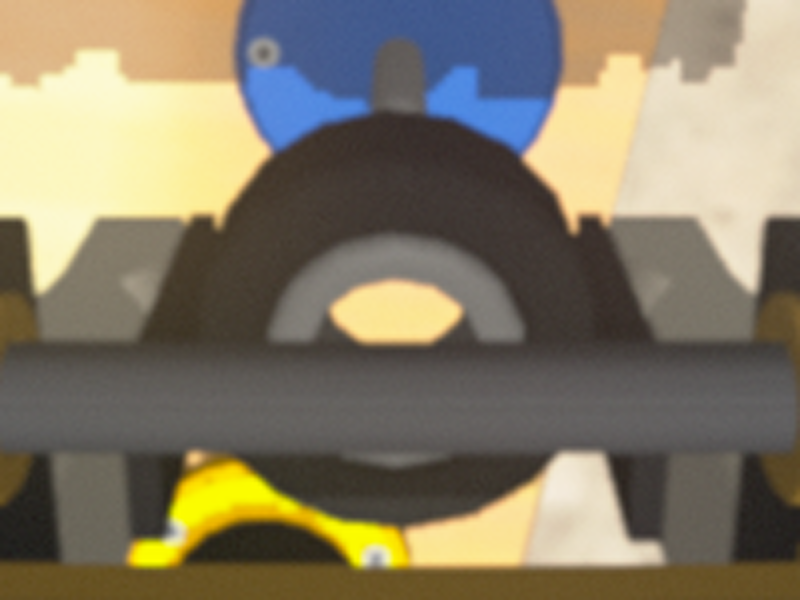

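The roller is aligned, with its hub top at crop row 233 and the spindle at u≈320. Lowering onto blue.

Emit:
apply_moves:
  targets:
    - {"dp": [-0.001, 0, -0.012], "yaw": 0}
    - {"dp": [-0.001, 0, -0.035], "yaw": 0}
    - {"dp": [-0.001, 0, -0.053], "yaw": 0}
    - {"dp": [-0.001, 0, -0.066], "yaw": 0}
    - {"dp": [-0.001, 0, -0.079], "yaw": 0}
    - {"dp": [-0.001, 0, -0.091], "yaw": 0}
    - {"dp": [-0.001, 0, -0.101], "yaw": 0}
    - {"dp": [-0.001, 0, -0.109], "yaw": 0}
    - {"dp": [-0.001, 0, -0.114], "yaw": 0}
    - {"dp": [-0.001, 0, -0.1165], "yaw": 0}
    - {"dp": [-0.001, 0, -0.1165], "yaw": 0}
    - {"dp": [-0.001, 0, -0.1165], "yaw": 0}

```text
time_s: 19.68
tcp_pos: [0.3815, 0.3537, 0.0404]
eef_rot: [180.0, 0.0, 179.8]
contact_force: [0.6, -0.0, -0.7]
gripper_width: 0.0501
gripper_force: 20.0
```

Emit:
apply_moves:
  targets:
    - {"dp": [0, 0, 0], "yaw": 0}
    - {"dp": [0, 0, 0], "yaw": 0}
    - {"dp": [0, 0, 0], "yaw": 0}
    - {"dp": [0, 0, 0], "yaw": 0}
    - {"dp": [0, 0, 0.002], "yaw": 0}
    - {"dp": [0, 0, 0.01], "yaw": 0}
    - {"dp": [0, 0, 0.03], "yaw": 0}
    - {"dp": [0, -0.005, 0.06], "yaw": 0}
    - {"dp": [0.003, -0.02, 0.09], "yaw": 0}
    - {"dp": [0.01, -0.045, 0.115], "yaw": 0}
    - {"dp": [0.02, -0.078, 0.13], "yaw": 0}
    - {"dp": [0.03, -0.115, 0.14], "yaw": 0}
    - {"dp": [0.042, -0.152, 0.14], "yaw": 0}
    - {"dp": [0.054, -0.189, 0.14], "yaw": 0}
    - {"dp": [0.066, -0.226, 0.14], "yaw": 0}
    - {"dp": [0.077, -0.263, 0.14], "yaw": 0}
    - {"dp": [0.087, -0.301, 0.14], "yaw": 0}
    - {"dp": [0.094, -0.34, 0.14], "yaw": 0}
    - {"dp": [0.098, -0.38, 0.14], "yaw": 0}
    - {"dp": [0.1, -0.42, 0.14], "yaw": 0}
  grip: -1

```text
time_s: 21.35
tcp_pos: [0.4815, -0.0684, 0.181]
eef_rot: [180.0, 0.1, 179.8]
contact_force: [0.4, 0.5, -0.2]
gripper_width: 0.0881
gripper_force: 0.0
```

Emit:
apply_moves:
  targets:
    - {"dp": [0.0, -0.04, 0], "yaw": 0}
    - {"dp": [-0.002, -0.08, 0], "yaw": 0}
    - {"dp": [-0.005, -0.12, 0], "yaw": 0}
    - {"dp": [-0.01, -0.16, 0], "yaw": 0}
    - {"dp": [-0.016, -0.2, 0], "yaw": 0}
    - {"dp": [-0.022, -0.24, -0.005], "yaw": 0}
    - {"dp": [-0.028, -0.275, -0.015], "yaw": 0}
    - {"dp": [-0.032, -0.303, -0.03], "yaw": 0}
    - {"dp": [-0.034, -0.318, -0.05], "yaw": 0}
    - {"dp": [-0.034, -0.323, -0.075], "yaw": 0}
    - {"dp": [-0.034, -0.323, -0.1], "yaw": 0}
    - {"dp": [-0.034, -0.323, -0.12], "yaw": 0}
    - {"dp": [-0.034, -0.323, -0.136], "yaw": 0}
    - {"dp": [-0.034, -0.323, -0.147], "yaw": 0}
    - {"dp": [-0.034, -0.323, -0.153], "yaw": 0}
    - {"dp": [-0.034, -0.323, -0.1535], "yaw": 0}
    - {"dp": [-0.034, -0.323, -0.1535], "yaw": 0}

```text
time_s: 22.77
tcp_pos: [0.4478, -0.3896, 0.0271]
eef_rot: [-180.0, 0.0, 179.8]
contact_force: [-0.3, 0.5, 0.1]
gripper_width: 0.0874
gripper_force: 0.0
```

Emit:
apply_moves:
  targets:
    - {"dp": [0, 0, 0], "yaw": 0}
    - {"dp": [0, 0, 0], "yaw": 0}
    - {"dp": [0, 0, 0], "yaw": 0}
    - {"dp": [0, 0, 0], "yaw": 0}
    - {"dp": [0, 0, 0], "yaw": 0}
    - {"dp": [0, 0, 0], "yaw": 0}
    - {"dp": [0, 0, 0], "yaw": 0}
    - {"dp": [0, 0, 0], "yaw": 0}
    - {"dp": [0, 0, 0], "yaw": 0}
    - {"dp": [0, 0, 0], "yaw": 0}
  grip: 1
  squeeze: 20

```text
time_s: 23.6
tcp_pos: [0.4473, -0.3895, 0.0265]
eef_rot: [-180.0, -0.0, 179.8]
contact_force: [0.0, 0.6, -0.3]
gripper_width: 0.0332
gripper_force: 20.0
```

Emit:
apply_moves:
  targets:
    - {"dp": [0, 0, 0.01], "yaw": 0}
    - {"dp": [0, 0, 0.03], "yaw": 0}
    - {"dp": [0.002, 0.005, 0.06], "yaw": 0}
    - {"dp": [0.005, 0.02, 0.09], "yaw": 0}
    - {"dp": [0.01, 0.045, 0.115], "yaw": 0}
    - {"dp": [0.016, 0.078, 0.13], "yaw": 0}
    - {"dp": [0.022, 0.115, 0.14], "yaw": 0}
    - {"dp": [0.027, 0.153, 0.14], "yaw": 0}
    - {"dp": [0.031, 0.192, 0.14], "yaw": 0}
    - {"dp": [0.034, 0.231, 0.14], "yaw": 0}
    - {"dp": [0.035, 0.27, 0.14], "yaw": 0}
    - {"dp": [0.034, 0.31, 0.14], "yaw": 0}
    - {"dp": [0.031, 0.35, 0.14], "yaw": 0}
    - {"dp": [0.026, 0.39, 0.14], "yaw": 0}
    - {"dp": [0.019, 0.428, 0.14], "yaw": 0}
    - {"dp": [0.01, 0.466, 0.14], "yaw": 0}
    - {"dp": [0.0, 0.504, 0.14], "yaw": 0}
    - {"dp": [-0.01, 0.542, 0.14], "yaw": 0}
    - {"dp": [-0.02, 0.58, 0.14], "yaw": 0}
    - {"dp": [-0.03, 0.615, 0.14], "yaw": 0}

```text
time_s: 25.27
tcp_pos: [0.4164, 0.2276, 0.1676]
eef_rot: [179.9, 0.0, 179.8]
contact_force: [1.2, -0.5, -0.0]
gripper_width: 0.0331
gripper_force: 20.0
```

Emit:
apply_moves:
  targets:
    - {"dp": [-0.01, 0.035, 0], "yaw": 0}
    - {"dp": [-0.018, 0.066, 0], "yaw": 0}
    - {"dp": [-0.026, 0.094, 0], "yaw": 0}
    - {"dp": [-0.032, 0.115, 0], "yaw": 0}
    - {"dp": [-0.035, 0.125, 0], "yaw": 0}
    - {"dp": [-0.035, 0.128, -0.005], "yaw": 0}
    - {"dp": [-0.035, 0.128, -0.01], "yaw": 0}
    - {"dp": [-0.035, 0.128, -0.01], "yaw": 0}
    - {"dp": [-0.035, 0.128, -0.01], "yaw": 0}

```text
time_s: 26.02
tcp_pos: [0.3824, 0.3521, 0.1561]
eef_rot: [-179.9, -0.0, 179.7]
contact_force: [0.6, 0.8, -0.6]
gripper_width: 0.0333
gripper_force: 20.0
```

```bash
python3 - <<'E'
from h import *
c=wrist('w6')
im=c['image'][:,:,::-1]
cv2.imwrite('pics/w6c.png',cv2.resize(im[180:330,220:420],(800,600),interpolation=2))
E
```

```text
(no output)
```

View pics/w6c.png

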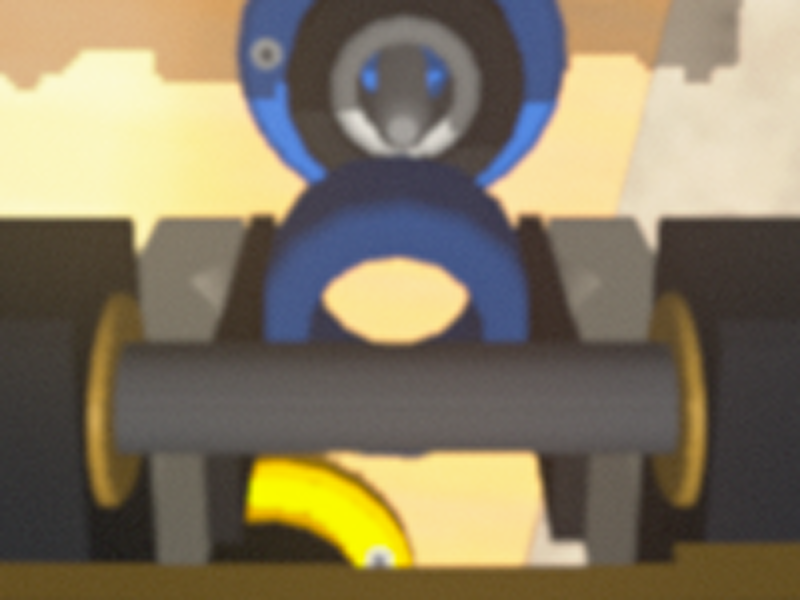

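The roller is seated on blue, and the collar lies as the yellow one did in the jaws. Lowering.

Emit:
apply_moves:
  targets:
    - {"dp": [0.002, 0.001, -0.012], "yaw": 0}
    - {"dp": [0.002, 0.001, -0.03], "yaw": 0}
    - {"dp": [0.002, 0.001, -0.045], "yaw": 0}
    - {"dp": [0.002, 0.001, -0.058], "yaw": 0}
    - {"dp": [0.002, 0.001, -0.07], "yaw": 0}
    - {"dp": [0.002, 0.001, -0.08], "yaw": 0}
    - {"dp": [0.002, 0.001, -0.088], "yaw": 0}
    - {"dp": [0.002, 0.001, -0.092], "yaw": 0}
    - {"dp": [0.002, 0.001, -0.093], "yaw": 0}
    - {"dp": [0.002, 0.001, -0.0935], "yaw": 0}
    - {"dp": [0.002, 0.001, -0.0935], "yaw": 0}

```text
time_s: 26.98
tcp_pos: [0.3845, 0.3548, 0.0635]
eef_rot: [180.0, 0.0, 179.8]
contact_force: [-0.2, -0.4, -0.2]
gripper_width: 0.0332
gripper_force: 20.0
```

Emit:
apply_moves:
  targets:
    - {"dp": [0, 0, 0], "yaw": 0}
    - {"dp": [0, 0, 0], "yaw": 0}
    - {"dp": [0, 0, 0], "yaw": 0}
    - {"dp": [0, 0, 0], "yaw": 0}
    - {"dp": [0, 0, 0.002], "yaw": 0}
    - {"dp": [0, 0, 0.01], "yaw": 0}
    - {"dp": [0, 0, 0.03], "yaw": 0}
    - {"dp": [0, 0, 0.06], "yaw": 0}
    - {"dp": [0.003, -0.01, 0.09], "yaw": 0}
    - {"dp": [0.012, -0.03, 0.12], "yaw": 0}
    - {"dp": [0.025, -0.05, 0.15], "yaw": 0}
    - {"dp": [0.04, -0.075, 0.175], "yaw": 0}
    - {"dp": [0.06, -0.1, 0.195], "yaw": 0}
    - {"dp": [0.08, -0.125, 0.21], "yaw": 0}
    - {"dp": [0.095, -0.145, 0.215], "yaw": 0}
    - {"dp": [0.1, -0.155, 0.215], "yaw": 0}
    - {"dp": [0.1, -0.155, 0.215], "yaw": 0}
    - {"dp": [0.1, -0.155, 0.215], "yaw": 0}
  grip: -1

```text
time_s: 28.48
tcp_pos: [0.484, 0.199, 0.278]
eef_rot: [180.0, -0.0, 179.7]
contact_force: [-0.0, 0.3, 0.5]
gripper_width: 0.0875
gripper_force: 0.0
```

```bash
python3 - <<'E'
from h import *
from plant import cams
np.set_printoptions(precision=4,suppress=True)
c=wrist('w7');s=cams.capture('scene')['image'][:,:,::-1]
im=c['image'][:,:,::-1]
cv2.imwrite('pics/w7c.png',np.hstack([cv2.resize(im[20:250,330:510],(400,511),interpolation=2),cv2.resize(s[110:210,200:300],(400,511),interpolation=2)[:511]]))
E
```

```text
(no output)
```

View pics/w7c.png

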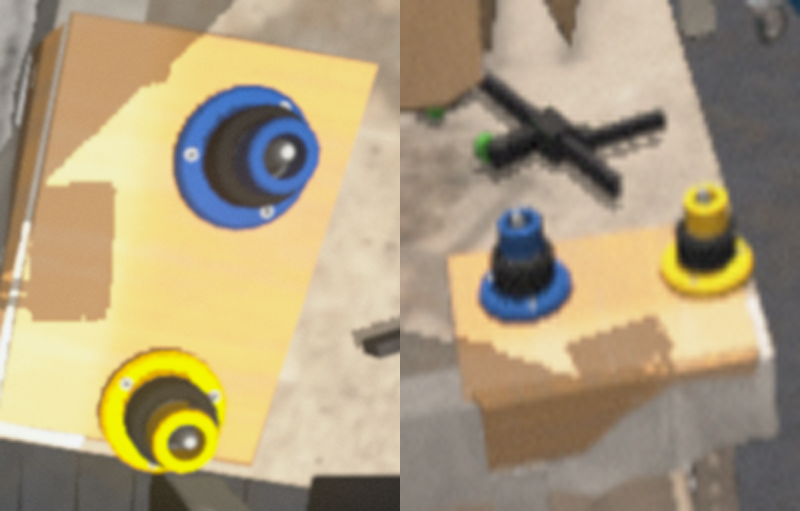

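Both stacks are complete and flat, with blue on the left stand and yellow on the right in the scene crop. The robot is clear of everything.

```bash
python3 -c "
from plant import r
print(r.close_job())"
```

```text
the job is handed in; nothing more can be done
None
```

I built both stacks (roller, then the matching collar, blue on blue and yellow on yellow); in the last pictures they look seated flat. I left the red collar and end caps alone, and handed the job in at about 28.5 s; no verdict came back.

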